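# Change over the jars on a culture shaker, clamp them and set the speed dial

## Task

Change over the shaker: take the spent jars (red lids) off its platform and stand them in the grey wash tray, and stand every fresh plantlet jar (white lids) upright on the platform between the front fence and the yellow rail. When all the jars are in place, press the orange lever down until it latches by itself and the rail holds the jars; only then, as the last thing, turn the speed dial until its white mark points at the red tag, and let go. Leave the dishes, flask and bottle alone.

Things in the scene. Friction and masses are not known exactly. Their poses are not given: they have to be found in the camera images.
- shaker: Fixed white bench shaker, 220 mm (its x) by 396 mm (its y). Origin under its centre on the bench; its +x points away from the robot, +z up. Its steel platform, top 70 mm above the bench, is centred at y = +50 mm: the loading bay has a low front fence (inner face x = -40 mm) and side walls (inner faces y = -88 and +188 mm), all 18 mm high, and at the back a yellow retaining rail. A blue control pod (top 115 mm above the bench) stands at y = -198 to -94 mm and carries the dial.
- rail_face (a point): Centre of the front face of the yellow retaining rail (10 mm deep, 262 mm along the shaker's y, from 7 to 22 mm above the platform). Lever up: face at shaker x = +50 mm, so the bay is 90 mm deep. Lever latched: face at x = +20 mm, so 60 mm deep, closing on the jars and pushing any that stand back up to it forward.
- lever (a joint): Angle (rad) of the sprung clamp lever: 0 = up, 0.60 = fully down. It moves the rail. The spring pushes it back up (up to about 10 N at the paddle) until about 0.45, where it snaps over centre and then stays down by itself at 0.60, its stop.
- lever_paddle (a point): Middle of the upper face of the lever's orange paddle (36 mm long, 32 mm wide, 10 mm thick). The lever hinges about the shaker's y axis at x = -85, y = +50, z = 85 mm (shaker frame) and points toward the robot; the paddle's middle is 90 mm from the hinge and this point 5 mm above the lever's centre line. The lever rises at 0.66 rad above level at joint 0 and at 0.06 rad when fully down (the paddle's face is then about 95 mm above the bench, at x = -175 mm).
- dial (a joint): Angle (rad) of the speed dial, 0 to 4.71 (end stops), growing clockwise seen from above. At 0 its mark points 135 degrees anticlockwise of the shaker's +x. It turns stiffly (0.05 N m) and stays where it is left.
- dial_grip (a point): On the dial's vertical axis (shaker x = -30, y = -146 mm), at the height to grip, 143 mm above the bench. The grip is a black upright bar 50 mm long, 14 mm thick, from 124 to 154 mm above the bench, along the line of the mark, on a black skirt 60 mm across.
- dial_mark (a point): Outer end of the dial's white mark, on the skirt's rim, 30 mm from the dial's axis. The white line runs along half of the grip bar's top and down that end only.
- set_tag: Red setpoint tag beside the dial, flat (top 5.5 mm above the pod's top), reaching from 32 to 49 mm from the dial's axis; fixed for the run. Origin on the dial's axis at the pod's top; the tag lies along its +x.
- tag_tip (a point): Pointed inner tip of the red tag, 32.5 mm from the dial's axis: the place the dial's mark must point at.
- wash_tray: Fixed open grey tray for used glassware, 170 (x) by 120 (y) by 22 mm high, walls and floor 4 to 5 mm. Origin under its centre.
- fresh_a: Fresh culture jar: clear with green plantlets inside, white lid with a green dot; a plain upright cylinder 50 mm across and 66 mm high, 0.09 to 0.18 kg. Origin at the centre of its underside. May be absent (three or four are present).
- fresh_b: Fresh culture jar: clear with green plantlets inside, white lid with a green dot; a plain upright cylinder 50 mm across and 66 mm high, 0.09 to 0.18 kg. Origin at the centre of its underside. May be absent (three or four are present).
- fresh_c: Fresh culture jar: clear with green plantlets inside, white lid with a green dot; a plain upright cylinder 50 mm across and 66 mm high, 0.09 to 0.18 kg. Origin at the centre of its underside. May be absent (three or four are present).
- fresh_d: Fresh culture jar: clear with green plantlets inside, white lid with a green dot; a plain upright cylinder 50 mm across and 66 mm high, 0.09 to 0.18 kg. Origin at the centre of its underside. May be absent (three or four are present).
- spent_a: Spent culture jar: clear with brown residue, red lid; same size as the fresh ones (50 mm across, 66 mm high). Origin at the centre of its underside. May be absent (one or two are present).
- spent_b: Spent culture jar: clear with brown residue, red lid; same size as the fresh ones (50 mm across, 66 mm high). Origin at the centre of its underside. May be absent (one or two are present).
- dishes: Stack of three closed culture dishes, 88 mm across, 47 mm high. Not part of the job. Origin at the centre of its underside.
- flask: Amber conical flask, 76 mm across the foot, 100 mm high. Not part of the job. Origin at the centre of its underside.
- wash_bottle: White bottle with a blue cap, 64 mm across, 150 mm high. Not part of the job. Origin at the centre of its underside.
There are look-alikes about, which are no part of the job. Leave any blue or purple look-alike of the fresh_c alone. What is shaped like the fresh_a but blue is not meant.

How it is judged (in metres and radians):
On the way, in this order (a step that is already met when the one before it is completed fails the run):
1. every fresh jar stands on the platform and every spent jar in the wash tray (x of fresh_a in the frame of shaker between -0.02 and 0.03 m and y of fresh_a in the frame of shaker between -0.068 and 0.168 m and z of fresh_a in the frame of shaker between 0.064 and 0.076 m and angle between each of fresh_a, fresh_b, fresh_c, fresh_d, spent_a, spent_b's own z axis and vertical below 0.12 rad and linear speed of each of fresh_a, fresh_b, fresh_c, fresh_d, spent_a, spent_b below 0.03 m/s and x of fresh_b in the frame of shaker between -0.02 and 0.03 m and y of fresh_b in the frame of shaker between -0.068 and 0.168 m and z of fresh_b in the frame of shaker between 0.064 and 0.076 m and x of fresh_c in the frame of shaker between -0.02 and 0.03 m and y of fresh_c in the frame of shaker between -0.068 and 0.168 m and z of fresh_c in the frame of shaker between 0.064 and 0.076 m and x of fresh_d in the frame of shaker between -0.02 and 0.03 m and y of fresh_d in the frame of shaker between -0.068 and 0.168 m and z of fresh_d in the frame of shaker between 0.064 and 0.076 m and x of spent_a in the frame of wash_tray between -0.065 and 0.065 m and y of spent_a in the frame of wash_tray between -0.042 and 0.042 m and z of spent_a in the frame of wash_tray between -0.002 and 0.012 m and x of spent_b in the frame of wash_tray between -0.065 and 0.065 m and y of spent_b in the frame of wash_tray between -0.042 and 0.042 m and z of spent_b in the frame of wash_tray between -0.002 and 0.012 m), for 0.2 s.
2. the lever is latched down (value of joint lever above 0.56 rad), for 0.2 s.
3. the dial's mark points at the red tag (horizontal distance between dial_mark and tag_tip below 0.0047 m and velocity of joint dial between -0.05 and 0.05 rad/s), for 0.2 s.
At the end, for the whole second after the job is handed in: Every fresh jar present stands upright on the platform between fence and rail, every spent jar present stands upright in the wash tray, the lever stays latched (over 0.56 rad), and the dial's mark is within about 7 degrees of the tag's tip; everything released and at rest (all of step 3 and x of fresh_a in the frame of shaker between -0.02 and 0.002 m and y of fresh_a in the frame of shaker between -0.068 and 0.168 m and z of fresh_a in the frame of shaker between 0.064 and 0.076 m and angle between each of fresh_a, fresh_b, fresh_c, fresh_d, spent_a, spent_b's own z axis and vertical below 0.12 rad and linear speed of each of fresh_a, fresh_b, fresh_c, fresh_d, spent_a, spent_b below 0.03 m/s and x of fresh_b in the frame of shaker between -0.02 and 0.002 m and y of fresh_b in the frame of shaker between -0.068 and 0.168 m and z of fresh_b in the frame of shaker between 0.064 and 0.076 m and x of fresh_c in the frame of shaker between -0.02 and 0.002 m and y of fresh_c in the frame of shaker between -0.068 and 0.168 m and z of fresh_c in the frame of shaker between 0.064 and 0.076 m and x of fresh_d in the frame of shaker between -0.02 and 0.002 m and y of fresh_d in the frame of shaker between -0.068 and 0.168 m and z of fresh_d in the frame of shaker between 0.064 and 0.076 m and x of spent_a in the frame of wash_tray between -0.065 and 0.065 m and y of spent_a in the frame of wash_tray between -0.042 and 0.042 m and z of spent_a in the frame of wash_tray between -0.002 and 0.012 m and x of spent_b in the frame of wash_tray between -0.065 and 0.065 m and y of spent_b in the frame of wash_tray between -0.042 and 0.042 m and z of spent_b in the frame of wash_tray between -0.002 and 0.012 m and value of joint lever above 0.56 rad); the robot touches nothing.
It fails at once if the dishes is pushed away or knocked over (distance of dishes from where it was at the start of the episode above 0.03 m or angle between dishes's own z axis and vertical above 0.5 rad).
It fails at once if the flask is pushed away or knocked over (distance of flask from where it was at the start of the episode above 0.03 m or angle between flask's own z axis and vertical above 0.5 rad).
It fails at once if the wash bottle is pushed away or knocked over (distance of wash_bottle from where it was at the start of the episode above 0.03 m or angle between wash_bottle's own z axis and vertical above 0.5 rad).
Of spent_a, spent_b only 1 to 2 are there at a start; the rules pass over those that are not, and their reading is None.
Of fresh_a, fresh_b, fresh_c, fresh_d only 3 to 4 are there at a start; the rules pass over those that are not, and their reading is None.
At some moment in a run one of fresh_a, fresh_b, fresh_c, fresh_d may be knocked a few centimetres aside while the robot is not near it.
Once in a run the grip may slacken for a moment while it holds something.
It also fails if it takes over 210 s, if anything falls off the work surface, if the arm or the gripper's body presses on something with over 40 N, if the wrist force passes 120 N, or if a joint passes its speed limit or range.

## Robot

A 6-joint arm with a two-finger parallel gripper is mounted at the origin on the work surface. World frame = base frame: x ahead of the robot, y to its left, z up, the work surface at z = 0. Lengths are in mm, angles in rad, forces in N, time in s.
With the tool pointing down it reaches from about 300 to 775 mm from the base axis. Payload 14.6 kg.
Tool frame: the origin (TCP) lies on the centre line of the jaws, within the pads' length; the fingertips stand 19 mm ahead of it and the grasp point (between the pads) is the TCP (bot.tip_reach is the distance from the TCP to the fingertips, in mm); z points along the fingers, y is the line along which they close (so a half turn about z gives the same grasp; the last joint's range is limited). The gripper opens to 85 mm and grips with 20 to 120 N. Pads are 22 mm wide; open, the fingers measure 114 mm over their backs; the gripper's body (76 mm by 85 mm) begins 54 mm behind the grasp point. The pads swing forward as they close: fully open they stand 13 mm farther back than shut.
Start: joints at [-1.308, 0.3, 1.521, -0, 1.321, -0.067], TCP at [178.112, -520.351, 250.281] pointing down, gripper open.
Joint ranges: [-3.03, 3.03], [-0.79, 2.21], [0.23, 2.52], [-1.04, 4.18], [0, 3.07], [-2.55, 2.55]. Speed limits (rad/s): [2.22, 2.22, 2.57, 3.14, 3.14, 3.14].

## Interface

Orientations are given as a unit quaternion [w, x, y, z].
In Python, from rig import bot gives the robot as it stands. Calls block until the motion is done:
- bot.move_to(position, orientation): joint-space move of the TCP to a pose.
- bot.servo_line(position, attitude=None, speed=150, until_force=None): straight line of the TCP; attitude=None keeps the orientation; speed is the mean speed in mm/s. With until_force (N) it stops when the force on the tool has changed by that much, and returns True; else False.
- bot.move_joints(angles): joint-space move.
- bot.move_gripper(opening, grip_force=None): finger opening in mm; grip_force is the grip in N (None keeps the last); returns when the fingers have stopped.
- bot.dwell(seconds).
- bot.ik(position, orientation): joint angles nearest the present ones, or None.
- bot.read_state(): the state.
- bot.read_camera(name): name is "scene" or "top" or "wrist"; returns a dict with "image" (420x560x3 uint8, blue, green, red), "depth" (420x560 float32, mm along the optical axis (not along the pixel's ray), 0 where there is no reading), "fovy" (degrees; the focal length in pixels is half the picture's height over the tangent of half this angle, whatever the lens; pixels are square), "cx", "cy" (the principal point, pixels), "eye" and "attitude" of the camera in the world; the wrist camera has in their place "mount" (4x4, takes a point from camera to tool coordinates, whose origin is the TCP and whose axes are the flange's). Camera axes: x right, y down, z forward; pixel columns grow to the right and rows downward; lengths in mm; the calibration is good to about 2 mm. A picture is of the moment at which its call begins: read the wrist's pose just before it.
A pose or a line that the arm cannot do raises bot.MotionError and nothing moves.
- bot.finish_job(): hands the job in; it is judged then, once.
The state is a dict: "clock": time; "joint_positions": joint angles; "qvel": joint speeds; "effort": joint torques, N m; "ee_pos": TCP position; "tool_rot": TCP orientation; "ft_force": force on the tool from outside, world axes, zero at the start; "moment": the same for the moment, N m; "grip_width": finger opening in mm; "grip_force": force on a finger pad.
Only numpy, scipy, OpenCV 4.12 (cv2) and the standard library are available. Lean on these libraries where they do the work, as an engineer would, in place of code of your own. Each camera call takes 0.05 s, during which the arm holds its last target. There are 200 camera calls.

## Working session

There is one attempt and no reset: what is moved stays moved. The work goes in short steps, each a Python script; the robot and the scene stay as the last script left them, time stands still between calls to the robot, and variables do not carry over. Pictures are saved under pics/ and viewed, at most 14 in all, crops included, and the job is handed in when it is done.

```bash
ls; mkdir -p pics; cat > h.py <<'E'
import numpy as np,cv2
from rig import bot
from scipy.spatial.transform import Rotation as R
def rot(q): return R.from_quat(np.r_[q[1:],q[0]]).as_matrix()
def cam(name):
    s=bot.read_state(); c=bot.read_camera(name)
    f=c["image"].shape[0]/2/np.tan(np.radians(c["fovy"])/2)
    if name=="wrist":
        T=np.eye(4);T[:3,:3]=rot(s["tool_rot"]);T[:3,3]=s["ee_pos"]; T=T@np.array(c["mount"])
    else:
        T=np.eye(4);a=np.array(c["attitude"]);T[:3,:3]=rot(a) if a.size==4 else a.reshape(3,3);T[:3,3]=c["eye"]
    c["T"]=T;c["f"]=f
    return c
def ray(c,u,v): return c["T"][:3,:3]@np.array([(u-c["cx"])/c["f"],(v-c["cy"])/c["f"],1.])
def onplane(c,u,v,z):
    d=ray(c,u,v);e=c["T"][:3,3];return e+d*(z-e[2])/d[2]
def proj(c,p):
    q=c["T"][:3,:3].T@(np.array(p,float)-c["T"][:3,3]);return c["f"]*q[0]/q[2]+c["cx"],c["f"]*q[1]/q[2]+c["cy"]
def bydepth(c,u,v):
    d=c["depth"][int(round(v)),int(round(u))];return c["T"][:3,3]+d*ray(c,u,v)
def down(yaw): # tool z down, tool y axis at (world) angle yaw from +y... 
    m=np.column_stack([[np.cos(yaw),np.sin(yaw),0],[np.sin(yaw),-np.cos(yaw),0],[0,0,-1]])
    q=R.from_matrix(m).as_quat();return [q[3],q[0],q[1],q[2]]
E
python3 - <<'E'
from h import *
for n in("top","scene"):
    c=cam(n);cv2.imwrite(f"pics/{n}0.png",c["image"]);print(n,c["T"].round(3).tolist(),c["f"],c["cx"],c["cy"],c.keys(),(c["depth"]>0).mean())
c=cam("wrist");print(c["mount"])
s=bot.read_state();print(s)
E
```

```text
pics
top [[-0.017, -0.983, 0.182, 278.492], [-1.0, 0.015, -0.012, 39.289], [0.009, -0.183, -0.983, 1583.462], [0.0, 0.0, 0.0, 1.0]] 496.4234091785464 280.1348571240508 210.93853274340097 dict_keys(['image', 'depth', 'fovy', 'cx', 'cy', 'eye', 'attitude', 'T', 'f']) 0.9961181972789116
scene [[0.132, 0.838, -0.529, 1091.894], [0.991, -0.106, 0.08, -34.733], [0.011, -0.535, -0.845, 992.703], [0.0, 0.0, 0.0, 1.0]] 383.2239602059969 276.39292975149203 211.94918549314733 dict_keys(['image', 'depth', 'fovy', 'cx', 'cy', 'eye', 'attitude', 'T', 'f']) 0.9959651360544217
[[-1.63511963e-03 -9.59897207e-01 -2.80347423e-01  7.08178053e+01]
 [ 9.99998663e-01 -1.56089058e-03 -4.88047771e-04  3.57577539e-01]
 [ 3.08840393e-05 -2.80347846e-01  9.59898476e-01 -1.24547610e+02]
 [ 0.00000000e+00  0.00000000e+00  0.00000000e+00  1.00000000e+00]]
{'clock': 0.15, 'joint_positions': array([-1.30761706e+00,  3.00349222e-01,  1.52142122e+00,  1.35592811e-05,
        1.32068726e+00, -6.65927905e-02]), 'qvel': array([-0.00074668, -0.00159539, -0.0011563 ,  0.00093362,  0.00083485,
        0.00259841]), 'effort': array([ 7.38561248e-04, -5.43669391e+01, -3.61889148e+01, -6.18457921e-05,
        3.14926983e-03,  2.27229589e-05]), 'ee_pos': array([ 178.06931115, -520.2158619 ,  249.85579375]), 'tool_rot': array([-4.31080649e-04,  9.86437252e-01,  1.64138234e-01, -3.59094786e-05]), 'ft_force': array([ 1.10116813,  0.79667208, -0.47214494]), 'moment': array([ 0.00220569, -0.01575192, -0.01209842]), 'grip_force': 0.0, 'grip_width': 85.50811213815541}
```

View pics/top0.png

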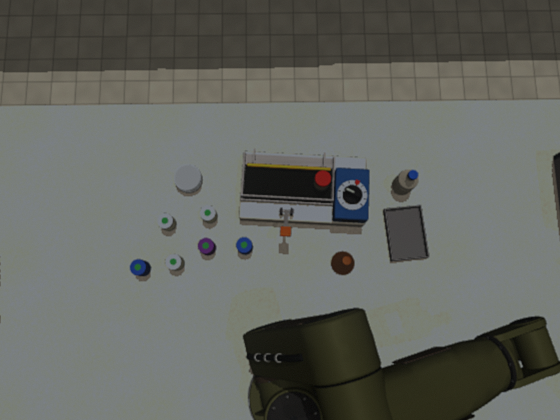

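View pics/scene0.png

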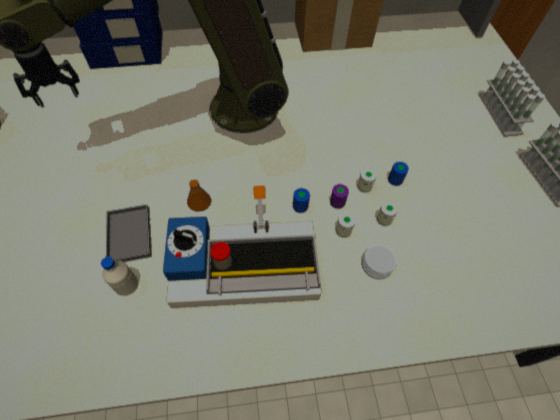

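Top view: the white-lid jars (fresh) are at (166,221), (208,214) and (175,262). Look-alikes are blue at (140,268) and (244,245) and purple at (206,246). The only red lid is at (323,179) on the platform. The tray is at (406,234), dial (351,195), red tag about (358,182), paddle (286,231), flask (342,262), bottle (408,178) and dishes (188,180). The scene view agrees, with whites at (367,180), (388,213) and (346,225).

```bash
cat >> h.py <<'E'
def hsv(c): return cv2.cvtColor(c["image"],cv2.COLOR_BGR2HSV)
def blobs(m,amin=20):
    n,l,st,ce=cv2.connectedComponentsWithStats(m.astype(np.uint8))
    return [(ce[i].round(1),st[i].tolist()) for i in range(1,n) if st[i,4]>=amin]
def tri(c1,p1,c2,p2):
    A=[];b=[]
    for c,p in((c1,p1),(c2,p2)):
        d=ray(c,*p);d/=np.linalg.norm(d);P=np.eye(3)-np.outer(d,d);A.append(P);b.append(P@c["T"][:3,3])
    A=np.vstack(A);b=np.hstack(b);x,*_=np.linalg.lstsq(A,b,rcond=None);return x,np.linalg.norm(A@x-b)
def cmask(c,name):
    h=hsv(c);H,S,V=h[...,0].astype(int),h[...,1],h[...,2]
    return {"green":(H>50)&(H<80)&(S>120)&(V>60),"red":((H<5)|(H>174))&(S>170)&(V>100),
     "yellow":(H>20)&(H<34)&(S>150)&(V>100),"orange":(H>5)&(H<15)&(S>170)&(V>140),"blue":(H>100)&(H<125)&(S>150)&(V>50)}[name]
E
python3 - <<'E'
from h import *
t,s=cam("top"),cam("scene")
for n in("green","red","yellow","orange","blue"):
    for c,k in((t,"top"),(s,"scn")):
        for ce,st in blobs(cmask(c,n),6):
            print(n,k,ce,st,bydepth(c,*ce).round(0))
big=cv2.resize(t["image"][130:290,110:450],None,fx=2.35,fy=2.35,interpolation=cv2.INTER_CUBIC);cv2.imwrite("pics/topcrop.png",cv2.convertScaleAbs(big,alpha=1.3))
E
```

```text
green top [206.9 212.1] [205, 210, 5, 5, 22] [560. 248.  65.]
green top [164.2 220. ] [162, 218, 5, 5, 23] [537. 380.  67.]
green top [205.1 245.1] [203, 243, 5, 5, 24] [458. 253.  61.]
green top [243.6 244.3] [241, 242, 6, 6, 27] [457. 135.  68.]
green top [172.7 261.2] [170, 259, 6, 5, 22] [410. 352.  60.]
green top [137.3 266.6] [135, 264, 6, 6, 27] [395. 459.  63.]
green scn [400.3 166.9] [398, 166, 6, 3, 15] [399. 454.  70.]
green scn [368.1 173.9] [366, 172, 5, 5, 16] [412. 349.  68.]
green scn [340.2 189.9] [338, 188, 6, 5, 23] [461. 251.  69.]
green scn [301.2 194. ] [299, 192, 6, 5, 20] [461. 133.  68.]
green scn [389.4 207.4] [387, 206, 6, 4, 21] [540. 378.  70.]
green scn [346.5 219.2] [344, 217, 6, 5, 22] [562. 247.  67.]
red top [322.6 177.7] [316, 171, 15, 15, 173] [ 647. -108.  133.]
red top [356.8 181.5] [356, 180, 3, 4, 10] [ 636. -212.  126.]
red scn [219.7 250.3] [210, 242, 20, 18, 280] [ 650. -108.  137.]
red scn [177.9 254.4] [175, 252, 6, 5, 20] [ 640. -214.  120.]
yellow top [288.4 166.2] [247, 164, 83, 6, 154] [696.  -7.  91.]
yellow scn [262.4 271.2] [212, 267, 102, 9, 408] [701.  -8.  94.]
blue top [351.6 176. ] [336, 168, 33, 24, 438] [ 657. -199.  111.]
blue top [412.6 174.5] [408, 170, 10, 10, 68] [ 649. -375.  151.]
blue top [350.7 211.9] [335, 196, 33, 24, 400] [ 544. -190.  118.]
blue top [244.  245.1] [237, 238, 15, 15, 149] [455. 133.  70.]
blue top [138. 267.] [130, 260, 16, 15, 157] [393. 455.  67.]
blue scn [398.  173.5] [389, 162, 19, 23, 250] [416. 445.  60.]
blue scn [300.6 200.5] [294, 189, 15, 23, 260] [481. 128.  65.]
blue scn [186.1 250.2] [164, 217, 43, 61, 1190] [ 629. -194.  117.]
blue scn [107.2 262.4] [101, 256, 13, 13, 118] [ 655. -375.  150.]
```

View pics/topcrop.png

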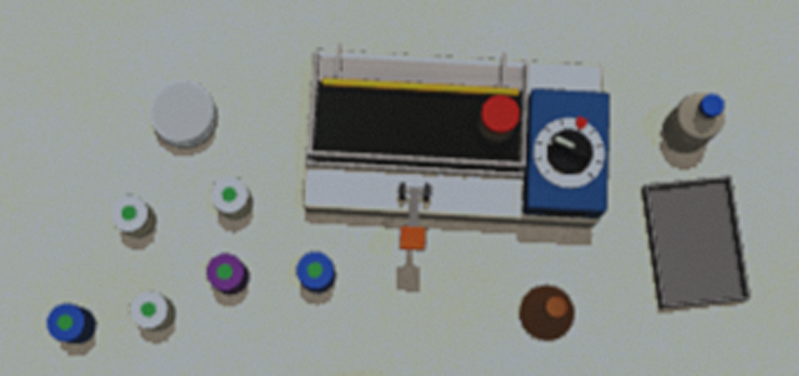

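The crop confirms the choice: white lids with green dots are fresh, and the blue and purple ones are left out. Next is a move over the shaker with the wrist camera to refine the measurements.

```bash
python3 - <<'E'
from h import *
import pickle
q=down(np.pi/2)
out=[]
for i,(x,y) in enumerate(((520,-60),(520,-170))):
    bot.move_to([x,y,420],q)
    bot.dwell(.3);c=cam("wrist");out.append(c);cv2.imwrite(f"pics/w{i}.png",c["image"]);print(bot.read_state()["ee_pos"],c["f"])
    for n in("red","yellow","orange","blue"):
        print(n,[(a,s,bydepth(c,*a).round(0).tolist()) for a,s in blobs(cmask(c,n),60)])
pickle.dump(out,open("w.pkl","wb"));print(bot.read_state()["clock"])
cv2.imwrite("pics/w01.png",np.hstack([cv2.resize(o["image"],(400,300)) for o in out]))
E
```

```text
[519.98094005 -60.19629785 419.9681906 ] 341.78803665911994
red [(array([379.3, 209.8]), [360, 191, 39, 39, 1164], [646.0, -107.0, 138.0]), (array([363.3, 281.2]), [358, 278, 11, 9, 69], [638.0, -214.0, 121.0])]
yellow [(array([417.1, 109.7]), [397, 13, 41, 209, 1454], [697.0, 12.0, 93.0])]
orange [(array([248.4, 113.7]), [234, 100, 28, 28, 677], [488.0, 8.0, 147.0])]
blue [(array([230.7,  18.6]), [209, 0, 41, 38, 992], [462.0, 122.0, 67.0]), (array([333.5, 253.9]), [280, 220, 119, 82, 4061], [594.0, -172.0, 124.0]), (array([366.9, 384.2]), [360, 381, 14, 9, 79], [647.0, -364.0, 145.0])]
[ 520.11024368 -169.32347027  420.16006431] 341.78803665911994
red [(array([387. , 119.9]), [366, 98, 42, 45, 1472], [647.0, -108.0, 135.0]), (array([368.6, 204.8]), [364, 201, 11, 10, 80], [637.0, -214.0, 122.0])]
yellow [(array([418.6,  66.6]), [403, 0, 31, 143, 989], [694.0, -46.0, 92.0])]
orange [(array([246.3,  10.3]), [231, 0, 30, 25, 640], [488.0, 2.0, 146.0]), (array([187.7, 171.7]), [179, 163, 19, 18, 251], [403.0, -174.0, 102.0])]
blue [(array([342.5, 184.9]), [280, 145, 128, 86, 5024], [520.0, -99.0, 545.0]), (array([374.4, 325.9]), [364, 315, 23, 23, 380], [649.0, -373.0, 150.0])]
3.6083
```

View pics/w1.png

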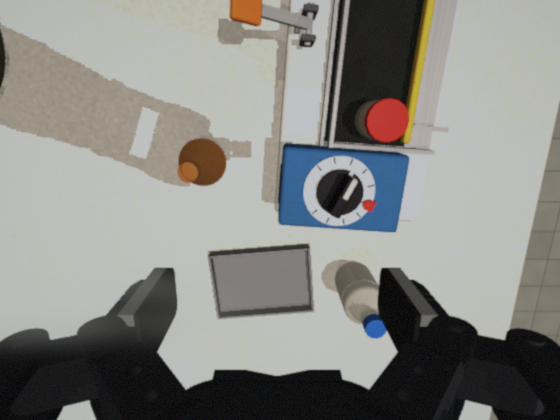

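View pics/w0.png

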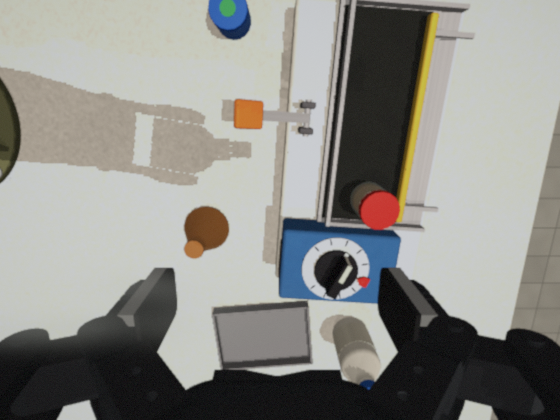

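Wrist views: in w1 the spent jar lid is at (387,120), the dial axis near (340,191), the mark points up and right, and the tag is at (369,205). The tray spans about (208,250)–(312,317), the bottle is at (365,290) and the flask at (203,161). In w0 the paddle is at (248,114) and the rail runs from (434,13) to (402,222).

```bash
python3 - <<'E'
from h import *
import pickle
w0,w1=pickle.load(open("w.pkl","rb"))
def big(m,kern=15):
    m=cv2.morphologyEx(m.astype(np.uint8),cv2.MORPH_CLOSE,np.ones((kern,kern)))
    cs,_=cv2.findContours(m,cv2.RETR_EXTERNAL,cv2.CHAIN_APPROX_NONE);return max(cs,key=cv2.contourArea)
# pod corners, triangulated and on plane
R0=[];
for c in(w0,w1):
    k=big(cmask(c,"blue"),31);r=cv2.boxPoints(cv2.minAreaRect(k));r=r[np.argsort(np.arctan2(*(r-r.mean(0)).T[::-1]))];R0.append(r)
    P=np.array([onplane(c,*p,115)[:2] for p in r]);print("pod",r.round(1).tolist(),P.round(1).tolist(),P.mean(0).round(1))
print("pod tri",[ (x.round(1).tolist(),round(e,1)) for x,e in (tri(w0,a,w1,b) for a,b in zip(*R0))])
# rail
for c in(w0,w1):
    v,u=np.nonzero(cmask(c,"yellow"));P=np.array([onplane(c,a,b,92)[:2] for a,b in zip(u,v)])
    box=cv2.minAreaRect(P.astype(np.float32));print("rail",box)
    # top face front edge : per-y min x
    ys=np.arange(P[:,1].min()+10,P[:,1].max()-10,8);e=[(P[abs(P[:,1]-y)<4][:,0].min(),P[abs(P[:,1]-y)<4][:,0].max(),y) for y in ys]
    e=np.array(e);print(np.polyfit(e[:,2],e[:,0],1),np.polyfit(e[:,2],e[:,1],1),P[:,1].min(),P[:,1].max())
for n,i in(("red",0),("red",1),("orange",0)):
    a=blobs(cmask(w0,n),60)[i][0];b=blobs(cmask(w1,n),60)[i][0];print(n,i,tri(w0,a,w1,b))
# tray
for c,box in((w0,(190,280,330,372)),(w1,(190,230,330,330))):
    g=c["image"].astype(int).max(2);m=np.zeros(g.shape,bool);x0,y0,x1,y1=box;m[y0:y1,x0:x1]=(g[y0:y1,x0:x1]<135)
    k=big(m,3);r=cv2.minAreaRect(k);bp=cv2.boxPoints(r);P=np.array([onplane(c,*p,22)[:2] for p in bp]);print("tray",bp.round(0).tolist(),P.round(1).tolist(),P.mean(0).round(1),g[y0:y1:20,x0:x1:20].tolist() if c is w1 else "")
# dial: skirt/white ring
for c in(w0,w1):
    h=hsv(c);k=big(cmask(c,"blue"),31);pm=np.zeros(h.shape[:2],np.uint8);cv2.drawContours(pm,[k],-1,255,-1)
    pm=cv2.erode(pm,np.ones((5,5)))
    nb=(pm>0)&~cmask(c,"blue")
    kk=big(cv2.morphologyEx(nb.astype(np.uint8),cv2.MORPH_OPEN,np.ones((5,5))),3);e=cv2.fitEllipse(kk);print("ring",e,onplane(c,*e[0],116))
E
```

```text
pod [[283.8999938964844, 218.39999389648438], [399.3999938964844, 228.0], [393.0, 304.6000061035156], [277.5, 295.0]] [[528.4, -125.0], [681.8, -138.7], [684.0, -253.7], [519.8, -238.1]] [ 603.5 -188.9]
pod [[283.5, 143.89999389648438], [407.6000061035156, 153.39999389648438], [401.5, 232.1999969482422], [277.3999938964844, 222.60000610351562]] [[527.8, -137.3], [682.7, -149.1], [685.8, -253.4], [520.3, -240.0]] [ 604.1 -194.9]
pod tri [([529.1, -142.2, 60.4], np.float64(0.5)), ([699.3, -154.4, 70.0], np.float64(0.7)), ([683.9, -252.4, 117.5], np.float64(1.2)), ([520.0, -242.4, 107.6], np.float64(0.3))]
rail ((695.9447021484375, -7.4822845458984375), (258.4126281738281, 9.715230941772461), 85.9003677368164)
[6.26958871e-02 6.92013088e+02] [7.25855544e-02 7.00913971e+02] -136.3191630626805 121.33603596497557
rail ((692.8458862304688, -55.34370422363281), (164.20751953125, 9.114457130432129), 85.84658813476562)
[5.71338156e-02 6.91967023e+02] [7.33820179e-02 7.01332653e+02] -137.01713482720052 26.300937747302314
red 0 (array([ 647.60638474, -108.21759059,  133.18641829]), np.float64(0.24897837942767562))
red 1 (array([ 637.78673373, -214.19957398,  119.89531258]), np.float64(0.11647947282477318))
orange 0 (array([485.94817065,   7.77277854, 123.46465433]), np.float64(0.30907745631459504))
tray [[210.0, 307.0], [307.0, 300.0], [311.0, 367.0], [214.0, 374.0]] [[401.9, -314.5], [570.3, -301.7], [581.9, -440.3], [402.4, -455.0]] [ 489.1 -377.9] 
tray [[208.0, 251.0], [309.0, 243.0], [314.0, 311.0], [213.0, 318.0]] [[405.1, -319.4], [571.6, -305.7], [583.8, -431.5], [406.9, -447.1]] [ 491.8 -375.9] [[193, 194, 194, 193, 193, 193, 193], [193, 172, 88, 51, 60, 116, 172], [192, 133, 130, 129, 129, 130, 127], [192, 191, 131, 129, 129, 131, 95], [190, 190, 106, 72, 63, 64, 104]]Traceback (most recent call last):
  File "<stdin>", line 31, in <module>
  File "<stdin>", line 6, in big
ValueError: max() iterable argument is empty
```

```bash
cat >> h.py <<'E'
PSI=-0.071; O=np.array([637.5,-53.5]); Q=down(np.pi/2+PSI)
RS=np.array([[np.cos(PSI),-np.sin(PSI)],[np.sin(PSI),np.cos(PSI)]])
def sh(x,y): return O+RS@np.array([x,y])
def insh(p): return RS.T@(np.array(p[:2])-O)
def st(tag):
    s=bot.read_state();print(tag,"t",round(s["clock"],1),"pos",s["ee_pos"].round(1),"w",round(s["grip_width"],1),"gf",round(s["grip_force"],1),"F",s["ft_force"].round(1));return s
def pick(xy,z,q=Q,hi=260):
    bot.move_gripper(84); bot.move_to([*xy,hi],q); bot.servo_line([*xy,z],speed=150)
    bot.move_gripper(30,45); st("grip"); bot.servo_line([*xy,hi],speed=150); return st("lift")
def place(xy,z,q=Q,hi=260):
    bot.move_to([*xy,hi],q); st("over"); bot.servo_line([*xy,z+12],speed=150)
    print("touch",bot.servo_line([*xy,z-4],speed=25,until_force=6)); st("down")
    bot.move_gripper(75); bot.servo_line([*xy,hi],speed=150); return st("rel")
E
python3 - <<'E'
from h import *
t=cam("top")
for p in((642,188),(730,178),(748,300),(660,310)): print(onplane(t,110+p[0]/2.35,130+p[1]/2.35,22)[:2].round(0))
print(sh(-30,-146),insh([647.6,-108.2]))
pick([647.6,-108.2],118); place([491,-377],54)
t=cam("top")
for ce,s in blobs(cmask(t,"red"),6): print(ce,s,bydepth(t,*ce).round(0))
for ce,s in blobs(cmask(t,"green"),6): print(ce,bydepth(t,*ce).round(0))
cv2.imwrite("pics/t1.png",cv2.resize(t["image"][130:290,110:450],None,fx=2.35,fy=2.35))
E
```

```text
[ 566. -310.]
[ 578. -431.]
[ 411. -444.]
[ 400. -325.]
[ 597.21829021 -197.00395067] [ 13.95499151 -53.84568889]
grip t 6.3 pos [ 647.9 -108.2  118.8] w 49.1 gf 46.7 F [-0.1  0.1  5.2]
lift t 7.4 pos [ 647.3 -108.2  258.8] w 49.3 gf 46.7 F [ 0.   0.6 -1.7]
over t 8.5 pos [ 491.8 -376.1  259.9] w 48.7 gf 46.7 F [-0.3 -0.  -1.4]
touch True
down t 10.5 pos [ 491.  -377.    52.8] w 48.9 gf 47.1 F [-0.8 -0.1  6.2]
rel t 12.4 pos [ 490.8 -376.9  259. ] w 75.0 gf 0.0 F [-0.8  0.  -0. ]
[356.9 181.6] [356, 180, 3, 4, 11] [ 636. -212.  124.]
[404.3 228.3] [402, 224, 7, 10, 31] [ 499. -361.   71.]
[206.9 212.1] [560. 248.  67.]
[164.1 220.1] [536. 379.  69.]
[205.1 245.1] [457. 253.  66.]
[243.6 244.3] [458. 135.  63.]
[172.8 261.1] [410. 351.  63.]
[137.3 266.6] [394. 456.  71.]
```

View pics/t1.png

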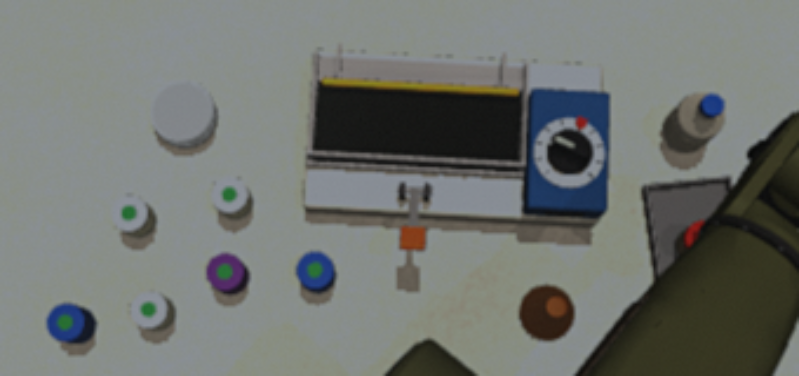

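Crop: the spent jar stands in the tray at about (695,238) and nothing else has moved. Now the fresh jars.

```bash
cat >> h.py <<'E'
def findjar(near,z=67,maxd=70):
    c=cam("wrist");h=hsv(c);best=None
    for ce,s in blobs(cmask(c,"green"),15):
        p=onplane(c,*ce,z);u,v=ce.astype(int);r=max(s[2],s[3])
        sat=[int(h[min(max(int(v+r*np.sin(a)),0),419),min(max(int(u+r*np.cos(a)),0),559),1]) for a in np.arange(0,6.28,.5)]
        d=np.linalg.norm(p[:2]-near);print("dot",ce,p[:2].round(1),"sat",int(np.median(sat)),"depth z",bydepth(c,*ce)[2].round(0))
        if np.median(sat)<90 and d<maxd and (best is None or d<best[0]): best=(d,p[:2])
    return None if best is None else best[1]
def fresh(near,slot):
    bot.move_gripper(84);bot.move_to([*near,260],Q);bot.dwell(.2)
    p=findjar(np.array(near)); assert p is not None
    s=pick(p,48)
    if s["grip_width"]<44: print("LOST");return
    place(sh(*slot),118)
    for z in(136,):print("placed",insh(findjar(sh(*slot),z)))
E
python3 - <<'E'
from h import *
fresh([411,350],(-7,-15))
E
```

```text
dot [249.4  68.4] [394.9 457.4] sat 177 depth z 67.0
dot [411.6 148.2] [536.9 378.7] sat 9 depth z 67.0
dot [275.6 188.3] [409.6 350.3] sat 9 depth z 67.0
dot [429.3 276.4] [559.8 246.9] sat 9 depth z 67.0
dot [329.  278.7] [457.3 251.8] sat 149 depth z 66.0
dot [332.8 368.2] [458.1 140.9] sat 192 depth z 68.0
grip t 18.0 pos [409.8 350.5  48.6] w 49.2 gf 46.4 F [-0.6 -0.5  6.7]
lift t 19.6 pos [409.4 350.2 259.2] w 49.0 gf 46.6 F [-0.2 -0.5 -1.1]
over t 21.3 pos [629.5 -66.8 260.1] w 49.2 gf 46.6 F [-0.7  0.4 -1.1]
touch True
down t 22.8 pos [629.8 -68.  118.4] w 48.6 gf 47.2 F [1.  0.3 4.1]
rel t 24.3 pos [629.2 -67.9 258.9] w 75.1 gf 0.0 F [-0.1  0.1 -0.4]
dot [277.7 209.6] [629.1 -68.3] sat 28 depth z 137.0
placed [ -7.29801899 -15.38671201]
```

```bash
python3 - <<'E'
from h import *
fresh([560,247],(-7,55))
fresh([537,379],(-7,125))
bot.move_to([*sh(-60,50),420],Q);bot.dwell(.2)
c=cam("wrist");cv2.imwrite("pics/w2.png",c["image"])
for n in("green","red","orange"):
    for ce,s in blobs(cmask(c,n),15): print(n,ce,s[4],[insh(onplane(c,*ce,z)).round(1).tolist() for z in (136,)],bydepth(c,*ce).round(0))
E
```

```text
dot [238.   36.7] [537.  379.1] sat 7 depth z 67.0
dot [276.7 187.7] [559.9 247.1] sat 8 depth z 68.0
dot [168.7 190.5] [457.3 252. ] sat 152 depth z 68.0
dot [187.2 300.1] [457.5 134.1] sat 156 depth z 67.0
grip t 28.5 pos [560.2 247.3  48.6] w 49.0 gf 46.7 F [-0.5 -0.3  6. ]
lift t 30.1 pos [559.7 247.1 259.1] w 48.9 gf 46.6 F [-1.2 -0.  -1.1]
over t 31.1 pos [634.3   3.1 259.9] w 49.0 gf 46.6 F [-0.  -0.2 -0.7]
touch True
down t 32.6 pos [634.8   1.8 118.4] w 48.9 gf 47.3 F [ 1.8 -0.6  4.2]
rel t 34.1 pos [634.1   1.9 258.9] w 74.7 gf 0.0 F [ 0.4  0.3 -0.6]
dot [59.9 51.3] [497.5 121. ] sat 185 depth z 69.0
dot [277.6 209.2] [634.    1.7] sat 28 depth z 139.0
dot [277.5 292.9] [628.8 -68.7] sat 7 depth z 138.0
placed [-7.40045812 54.8371846 ]
dot [111.5 113.6] [394.7 457.6] sat 193 depth z 68.0
dot [276.5 188. ] [536.8 379. ] sat 9 depth z 67.0
dot [210.3 310.9] [457.1 251.7] sat 126 depth z 68.0
grip t 38.6 pos [537.  379.1  48.6] w 48.8 gf 46.8 F [-0.5 -0.1  5. ]
lift t 40.1 pos [536.6 378.9 259. ] w 49.3 gf 46.6 F [ 0.5 -0.5 -1.7]
over t 41.4 pos [639.3  72.9 260. ] w 49.3 gf 46.6 F [-0.3  0.7 -1. ]
touch True
down t 42.9 pos [639.5  71.7 118.6] w 48.9 gf 47.1 F [-1.6 -0.4  6.1]
rel t 44.4 pos [639.1  71.7 258.9] w 75.1 gf 0.0 F [ 0.4  0.2 -0.2]
dot [ 73.6 135.3] [498.4 136.3] sat 190 depth z 67.0
dot [277.9 209.3] [639.2  71.4] sat 29 depth z 138.0
dot [277.6 292.7] [633.9   1.3] sat 7 depth z 138.0
dot [277.7 365.8] [628.8 -69.6] sat 9 depth z 137.0
placed [ -7.21546412 124.71713446]
green [175.3  68.2] 181 [[-173.3, 167.1]] [458. 135.  67.]
green [324.2 107.8] 187 [[-7.2, 125.0]] [639.  72. 137.]
green [321.7 169.2] 160 [[-7.5, 54.7]] [634.   2. 138.]
green [319.7 224.9] 142 [[-7.5, -15.6]] [629. -68. 136.]
red [328.5 317.9] 62 [[9.0, -149.1]] [ 638. -212.  122.]
orange [197.5 173.9] 664 [[-156.6, 49.0]] [488.   8. 147.]
```

View pics/w2.png

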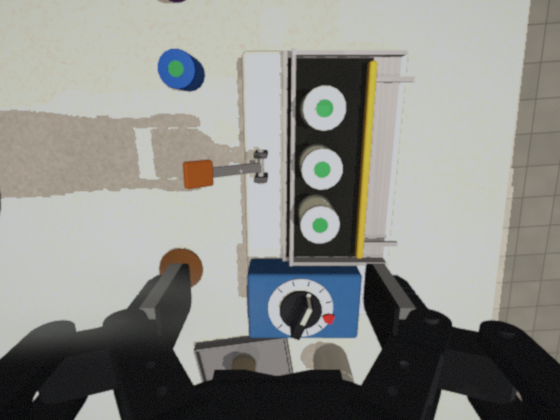

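w2: three fresh jars stand on the platform with dots at (324,108), (322,169) and (320,225), all at about x = -7 in the shaker frame. The spent jar is in the tray, and the paddle is at (198,174). Next I press the lever.

```bash
python3 - <<'E'
from h import *
def pt(th,up=0): return [-85-90*np.cos(th)+5*np.sin(th), 85+90*np.sin(th)+5*np.cos(th)+up]
def tcp(th,up=0): x,z=pt(th,up); return [*sh(x,50),z+bot.tip_reach]
bot.move_gripper(0); bot.move_to(tcp(.66,60),Q); bot.servo_line(tcp(.66,8),speed=80)
for th in np.arange(.6,.07,-.1):
    if bot.servo_line(tcp(th),speed=50,until_force=30): print("stop",th);st("")
    s=bot.read_state();print(round(th,2),s["ee_pos"].round(0),s["ft_force"].round(1))
bot.servo_line(tcp(.07),speed=30,until_force=30);st("end")
p=bot.read_state()["ee_pos"];bot.servo_line([p[0],p[1],p[2]+150]);bot.move_gripper(80)
bot.move_to([*sh(-60,0),420],Q);bot.dwell(.2)
import pickle
o=[cam("wrist")]; bot.move_to([*sh(-60,-90),420],Q);bot.dwell(.2);o.append(cam("wrist"));pickle.dump(o,open("w3.pkl","wb"))
c=o[0];cv2.imwrite("pics/w3.png",c["image"])
for n in("green","red","orange"):
    for ce,s in blobs(cmask(c,n),15): print(n,ce,s[4],insh(onplane(c,*ce,136)).round(1),bydepth(c,*ce).round(0))
i=o[1]["image"];d=sh(-30,-146);u,v=map(int,proj(o[1],[*d,124]));print(u,v)
cv2.imwrite("pics/dial.png",cv2.resize(i[v-60:v+60,u-60:u+60],None,fx=5,fy=5,interpolation=cv2.INTER_CUBIC))
E
```

```text
0.6 [485.   7. 160.] [ 0.2 -0.5  5.7]
0.5 [480.   8. 152.] [3.5 0.5 3.5]
0.4 [475.   8. 144.] [ 2.  -0.8  2.4]
0.3 [472.   8. 135.] [-0.6 -0.7  1.3]
0.2 [469.   9. 126.] [0.9 0.1 0.4]
0.1 [467.   9. 118.] [0.4 0.2 0.5]
end t 50.1 pos [467.1   8.8 115.3] w -0.3 gf 0.0 F [ 0.  -0.7  0.3]
green [172.3  25.5] 194 [-173.4  159.7] [458. 134.  68.]
green [326.   60.3] 211 [ -7. 125.] [639.  71. 138.]
green [323.5 125.9] 179 [-7.2 54.8] [634.   2. 138.]
green [321.3 185.5] 157 [ -7.3 -15.6] [629. -68. 137.]
red [330.  285.7] 67 [   9.  -151.2] [ 638. -213.  122.]
red [239.6 361.5] 449 [-114.8 -271.5] [ 491. -371.   69.]
orange [189. 128.] 536 [-163.3   52.6] [468.   9.  97.]
300 214
```

View pics/w3.png

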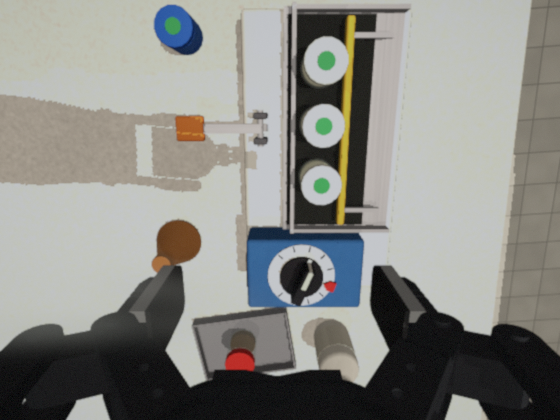

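View pics/dial.png

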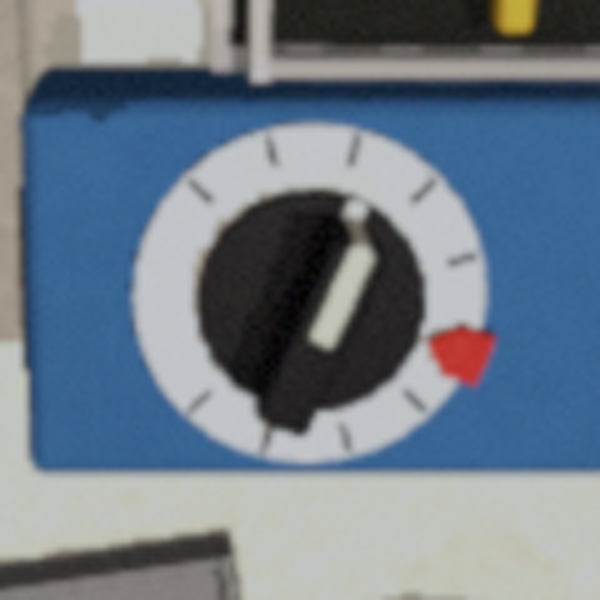

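The rail is over the jars in w3 and the paddle is level at (189,128), z about 97, so the lever is latched and the jars haven't moved. The dial crop shows the ring centre at about (310,293), the mark line from (325,340) to (365,250), and the tag tip at (430,348). Next I compute the angles and turn the dial.

```bash
cat >> h.py <<'E'
def dialmeas(c):
    ax=sh(-30,-146);u,v=map(int,proj(c,[*ax,116]))
    hh=hsv(c);H,S,V=[hh[...,i].astype(int) for i in range(3)]
    w=np.zeros(H.shape,bool);w[v-55:v+55,u-55:u+55]=True
    # white ring = low-sat bright; circle of outline on z=116
    ring=(w&(S<60)&(V>110)).astype(np.uint8)
    cs,_=cv2.findContours(ring,cv2.RETR_EXTERNAL,cv2.CHAIN_APPROX_NONE)
    k=[x for x in cs if cv2.pointPolygonTest(x,(float(u),float(v)),False)>0 and cv2.contourArea(x)<8000]
    ctr=None
    if k:
        k=max(k,key=cv2.contourArea);P=np.array([onplane(c,*p[0],115.5)[:2] for p in k],np.float32);e=cv2.fitEllipse(cv2.convexHull(P));ctr=np.array(e[0]);print("ring",ctr.round(1),np.round(e[1],1))
    red=[(s[4],ce) for ce,s in blobs(cmask(c,"red")&w,15)];tag=onplane(c,*max(red)[1],120.5)[:2]
    # white line on bar top: bright low-sat pixels within 26 mm of the axis at z=154
    v_,u_=np.nonzero(w&(S<90)&(V>110));P=np.array([onplane(c,a,b,154)[:2] for a,b in zip(u_,v_)])
    P=P[np.linalg.norm(P-ax,axis=1)<24]
    vx,vy,x0,y0=cv2.fitLine(P.astype(np.float32),cv2.DIST_HUBER,0,.1,.1).ravel()
    m=P.mean(0);a=np.arctan2(vy,vx); 
    if np.dot(m-ax,[vx,vy])<0:a+=np.pi
    t=tag-(ax if ctr is None else (ctr+ax)/2);ta=np.arctan2(t[1],t[0])
    print("axis",ax.round(1),"tag",tag.round(1),"tag ang",np.degrees(ta).round(1),np.degrees(np.arctan2(*(tag-ax)[::-1])).round(1),"mark",np.degrees(a).round(1),"from mean",np.degrees(np.arctan2(*(m-ax)[::-1])).round(1),"mean",m.round(1),len(P))
    return a,ta
E
python3 - <<'E'
from h import *
import pickle
for c in pickle.load(open("w3.pkl","rb")): dialmeas(c)
E
```

```text
axis [ 597.2 -197. ] tag [ 637.8 -213.6] tag ang -22.2 -22.2 mark 264.6 from mean -52.0 mean [ 601.4 -202.4] 314
ring [ 598.9 -197.5] [92.8 93. ]
axis [ 597.2 -197. ] tag [ 637.8 -213.6] tag ang -22.3 -22.2 mark 260.8 from mean -36.1 mean [ 601.9 -200.4] 237
```

```bash
python3 - <<'E'
from h import *
import pickle
c=pickle.load(open("w3.pkl","rb"))[1]
a,b=[onplane(c,240+x/5,154+y/5,154)[:2] for x,y in((325,340),(365,252))]
m=np.arctan2(*(b-a)[::-1]);print(a,b,np.degrees(m))
ax=np.array([598.3,-197.3]);r=onplane(c,240+355/5,154+210/5,124)[:2]-ax;print("rim",r,np.degrees(np.arctan2(*r[::-1])))
tag=np.radians(-22.5)
bot.move_gripper(60);bot.move_to([*ax,240],down(m));st("above")
bot.servo_line([*ax,147],speed=80,until_force=15);st("at")
bot.move_gripper(5,60);st("grip")
bot.move_to([*ax,147],down(tag));bot.dwell(.2);st("turned")
bot.move_gripper(60);bot.servo_line([*ax,260]);
bot.move_to([*sh(-60,-90),420],Q);bot.dwell(.2);c=cam("wrist")
u,v=300,214;cv2.imwrite("pics/dial2.png",cv2.resize(c["image"][v-60:v+60,u-60:u+60],None,fx=5,fy=5,interpolation=cv2.INTER_CUBIC))
pickle.dump(c,open("w4.pkl","wb"))
for n in("green","red","orange"):
    for ce,s in blobs(cmask(c,n),15): print(n,ce,s[4],insh(onplane(c,*ce,136)).round(1),bydepth(c,*ce).round(0))
E
```

```text
[ 600.53877417 -197.32010859] [ 611.04332068 -176.10606565] 63.65679130266862
rim [13.34775952 24.05435275] 60.97410733588695
above t 54.9 pos [ 598.8 -197.2  241.8] w 59.7 gf 0.0 F [0.1 1.  0.2]
at t 56.2 pos [ 598.5 -197.4  147.6] w 60.0 gf 0.0 F [ 1.1 -0.4  0.4]
grip t 56.7 pos [ 598.7 -197.5  147.4] w 12.8 gf 61.2 F [ 4.1 -2.5  1.6]
turned t 58.2 pos [ 598.3 -196.   147.4] w 12.9 gf 61.9 F [-0.9  8.   5.3]
green [325.9  39.7] 225 [-7.1 55.1] [634.   2. 138.]
green [323.4 107.5] 188 [ -7.3 -15.3] [629. -68. 139.]
red [332.4 223.4] 73 [   9.  -154.8] [ 638. -213.  122.]
red [237.5 316.5] 611 [-114.9 -288.6] [ 491. -375.   72.]
orange [185.9  63.3] 73 [-161.    31.8] [470.  -5.  97.]
orange [158.9 199.3] 42 [-206.1 -123.2] [ 410. -170.  101.]
```

View pics/dial2.png

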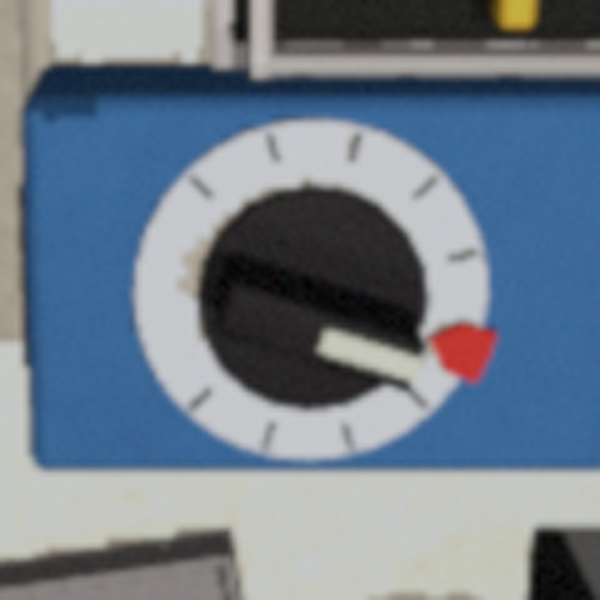

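dial2: the mark line runs from (322,338) to (415,366), ending next to the tag tip at (430,343). I'll check this numerically, along with the top view for the jars and bystanders.

```bash
python3 - <<'E'
from h import *
import pickle
c=pickle.load(open("w4.pkl","rb"));f=lambda x,y,z:onplane(c,240+x/5,154+y/5,z)[:2]
a,b=f(320,339,154),f(418,366,154);d=b-a;print("bar",np.degrees(np.arctan2(*d[::-1])))
ax=np.array([598.3,-197.3])
for n,p in(("tip",f(430,342,120.5)),("tagc",f(466,352,120.5)),("tagout",f(487,358,120.5)),("a",a),("b",b)):
    r=p-ax;print(n,r.round(1),np.degrees(np.arctan2(*r[::-1])).round(1),np.linalg.norm(r).round(1))
# second look: close, camera more directly above
bot.move_to([*(sh(-30,-146)-RS@[0,45]),300],Q);bot.dwell(.2);k=cam("wrist");u,v=map(int,proj(k,[*ax,124]));print(u,v)
crop=k["image"][max(v-75,0):v+75,u-75:u+75];cv2.imwrite("pics/dial3.png",cv2.resize(crop,None,fx=4,fy=4,interpolation=cv2.INTER_CUBIC));pickle.dump((k,u,v),open("w5.pkl","wb"))
t=cam("top");cv2.imwrite("pics/t2.png",cv2.resize(t["image"][130:290,110:450],None,fx=2.35,fy=2.35))
E
```

```text
bar -20.224409865136188
tip [ 31.1 -14.6] -25.1 34.4
tagc [ 40.4 -18. ] -24.0 44.3
tagout [ 45.9 -20. ] -23.6 50.0
a [ 0.7 -0.6] -41.2 0.9
b [23.9 -9.1] -20.9 25.6
277 143
```

View pics/dial3.png

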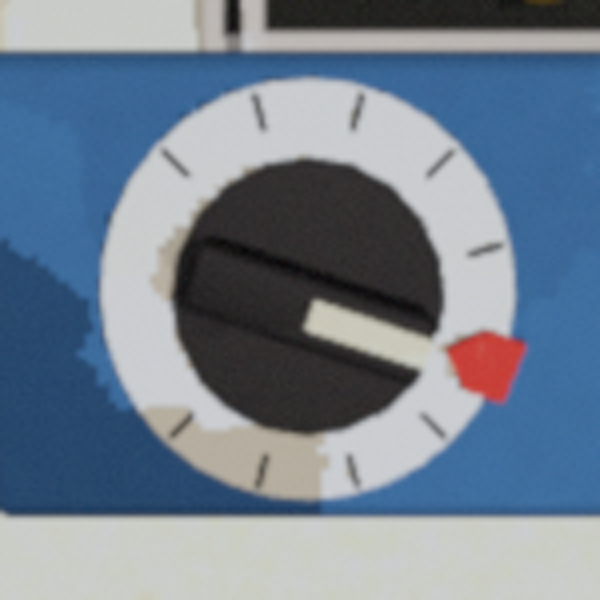

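View pics/t2.png

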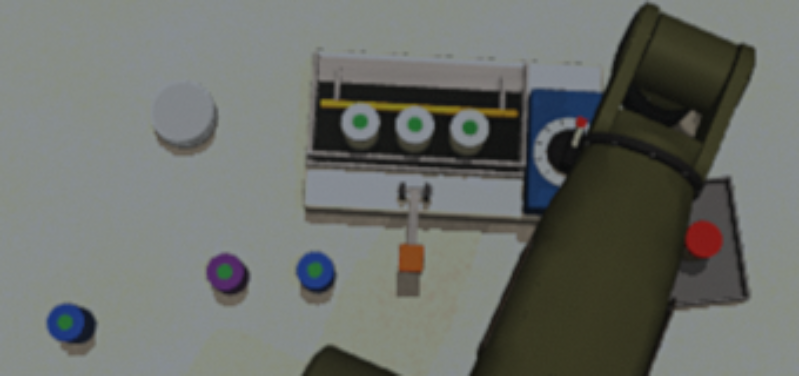

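t2: everything is in place. In dial3 the mark falls a few degrees short of the tag: the bar runs from (192,273) to (425,343) and the tag tip is at (448,350).

```bash
python3 - <<'E'
from h import *
import pickle
k,u,v=pickle.load(open("w5.pkl","rb"));f=lambda x,y,z:onplane(k,u-75+x/4,max(v-75,0)+y/4,z)[:2]
ang=lambda r:np.degrees(np.arctan2(r[1],r[0])).round(1)
L=[f(100,288,115.5),f(516,288,115.5),f(308,76,115.5),f(308,500,115.5)];ctr=np.mean(L,0);print("ring ctr",ctr)
sk=[f(174,296,124),f(442,296,124),f(309,158,124),f(309,434,124)];print("skirt ctr",np.mean(sk,0),[x.round(0) for x in sk])
# bar top edges: upper edge (208,240)-(435,320), lower edge (190,308)-(405,380)
for p,q in(((208,240),(435,318)),((190,308),(405,378)),((315,299),(437,338)),((303,329),(425,369))): print("bar",ang(f(*q,154)-f(*p,154)))
for p in((448,350),(488,366)): print("tag",ang(f(*p,120.5)-ctr),ang(f(*p,120.5)-np.mean(sk,0)),np.linalg.norm(f(*p,120.5)-ctr))
E
```

```text
ring ctr [ 599.5888247  -196.35549088]
skirt ctr [ 599.59913895 -196.80478069] [array([ 570., -194.]), array([ 629., -198.]), array([ 602., -168.]), array([ 598., -227.])]
bar -22.7
bar -22.0
bar -21.6
bar -22.1
tag -25.4 -24.7 33.43778621595305
tag -25.5 -24.9 43.15662630570953
```

The mark is about 3° short, which is inside tolerance, but a small correction is cheap.

```bash
python3 - <<'E'
from h import *
ax=np.array([599.0,-197.0])
bot.move_gripper(60);bot.move_to([*ax,240],down(np.radians(-22)))
bot.servo_line([*ax,147],speed=80,until_force=15)
bot.move_gripper(5,60);bot.move_to([*ax,147],down(np.radians(-25.3)));bot.dwell(.3);st("turned")
bot.move_gripper(60);bot.servo_line([*ax,260])
bot.move_to([*(sh(-30,-146)-RS@[0,45]),300],Q);bot.dwell(.2);k=cam("wrist");u,v=277,143
cv2.imwrite("pics/dial4.png",cv2.resize(k["image"][v-75:v+75,u-75:u+75],None,fx=4,fy=4,interpolation=cv2.INTER_CUBIC))
bot.move_to([*sh(-60,0),420],Q);bot.dwell(.2);c=cam("wrist")
for n in("green","red","orange"):
    for ce,s in blobs(cmask(c,n),15): print(n,insh(onplane(c,*ce,136)).round(1),bydepth(c,*ce).round(0))
E
```

```text
turned t 66.7 pos [ 599.2 -196.5  147.4] w 12.9 gf 60.2 F [0.6 5.4 4.6]
green [-173.1  159.3] [458. 134.  68.]
green [ -7.  124.9] [639.  71. 137.]
green [-7.2 54.8] [634.   2. 138.]
green [ -7.5 -15.6] [629. -68. 137.]
red [   9.1 -151.3] [ 638. -213.  121.]
red [-114.6 -272. ] [ 491. -370.   71.]
orange [-163.5   51.9] [468.   9.  95.]
```

View pics/dial4.png

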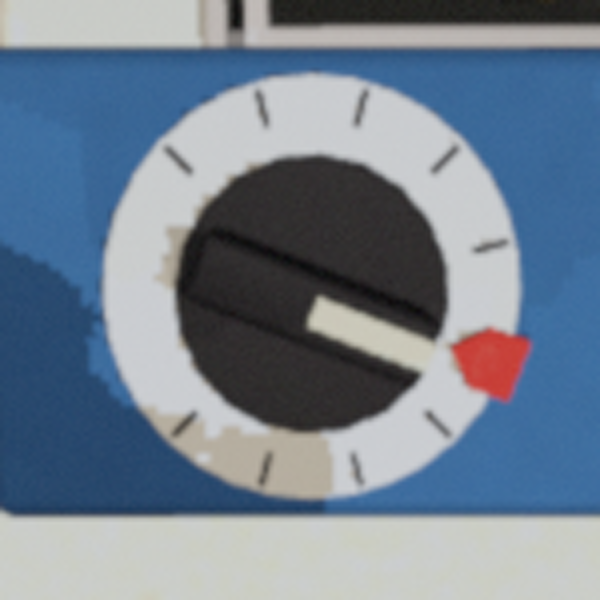

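dial4: the mark line from (312,312) to (435,358) now points at the tag tip at (452,350). The jars, lever and spent jar are all in place, so I hand it in.

```bash
python3 -c "
from h import *
print(bot.finish_job())"
```

```text
the job is handed in; nothing more can be done
None
```

The changeover is done and handed in, though no verdict came back: the three fresh jars stand on the platform under the latched rail, the one spent jar stands in the wash tray, and the dial's mark points at the red tag.

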